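Load the forming die and hold the punch ready over it

TASK

Lay the round metal blank into the matching round cavity of the die plate so that it lies flat and fully home, and let go of it. Then draw the thick round-nosed punch out of its slanting wooden rack, turn it upright with its nose down, and finish while still holding it steady in the gripper, centred about 5 cm above the blank and touching nothing else. Leave the square blank, the thin punch and the other things on the bench where they are.

Things in the scene. Friction and masses are not known exactly. Their poses are not given: they have to be found in the camera images.
- blank_mid (a point): round blank: plain aluminium disc 50 mm in diameter, 10 mm thick, about 55 g, lying loose and flat on the bench; the point is its centre, half-way up (5 mm above its underside); z is its axis, up
- blank: the same round blank; origin at the centre of its underside
- die: die plate: plain steel block 90 mm (x) by 160 mm (y), 30 mm high, fixed to the bench, with two cavities in its top face, a round one and a square one (42 mm wide, not used); origin at the centre of its underside, z up
- cavity (a point): centre of the mouth of the round cavity, in the die plate's top face (30 mm above the bench); the cavity is 54 mm in diameter, 4 mm deep with a flat floor and a 1.5 mm chamfered edge, its centre 36 mm from the die plate's centre along the plate's +y; z up. A seated blank stands 6 mm above the top face, its centre 1 mm above the mouth. There are no slots for fingers beside the blank
- rack: punch rack: slanting wooden block 160 mm wide (y) on a base board 150 mm deep (x), fixed to the bench, highest point about 120 mm up, with two open sockets side by side, 89 mm apart; both sockets lean 0.70 rad (40 degrees) from vertical, upper end towards the rack's -x (its front); origin at the centre of its underside, z up
- socket (a point): centre of the mouth of the socket that holds the thick punch, on the slanting face, at (0, 44, 98) mm in the rack's frame; the axes are the rack's. The socket is 28 mm square and 70 mm deep along its slant
- punch: thick punch: plain steel round bar 24 mm in diameter and 150 mm long, 0.3 to 0.55 kg, one end a full hemisphere (the nose), the other flat; it stands loose in the rack, nose down at the bottom of its socket, its upper 80 mm sticking out along the slant; origin at the tip of the nose, z along the bar from nose to flat end
- punch_grip (a point): point on the axis of the thick punch, 125 mm from the nose tip and 25 mm from the flat end (the knurled part to grip); axes as the punch's: z along the bar from nose to flat end
- punch_nose (a point): tip of the thick punch's round nose; axes as the punch's: z along the bar from nose to flat end
- square: square blank, not to be used: plain aluminium, 38 mm square, 10 mm thick, loose on the bench; origin at the centre of its underside
- pin_mid (a point): thin punch, not to be used: steel bar 12 mm in diameter, 120 mm long, loose in the rack's other socket; the point lies on its axis 30 mm below its upper end; z along the bar, upwards
- can: plain metal drinks can, 66 mm in diameter, 120 mm high, standing on the bench; origin at the centre of its underside
- tape: yellow tape measure 70 mm long, 40 mm wide, 60 mm high, on the bench; origin at the centre of its underside
- jar: small glass jar, 56 mm in diameter, 70 mm high, standing on the bench; origin at the centre of its underside
- driver: yellow-handled screwdriver lying on the bench; origin at its middle
There are look-alikes about, which are no part of the job. Several things look just like the tape: the one meant starts farthest to the robot's right.

How it is judged (in metres and radians):
On the way, in this order (a step that is already met when the one before it is completed fails the run):
1. the round blank lies flat and fully home in the round cavity, let go (horizontal distance between blank_mid and cavity below 0.0035 m and z of blank_mid in the frame of cavity between -0.0005 and 0.0025 m and angle between the z axis of blank_mid and the z axis of cavity, either way round below 0.06 rad and contact force between the fingers and blank below 0.05 N), for 0.2 s.
2. the thick punch is drawn right out of the rack in the gripper (distance between punch_nose and socket above 0.02 m and z of punch_nose in the frame of socket above 0.015 m and contact force between the fingers and punch above 1 N and contact force between punch and rack below 0.05 N), for 0.1 s.
At the end, for the whole second after the job is handed in: Gripper holds the thick punch still, nose down, within 0.14 rad of upright, tip within 10 mm of the cavity axis and 25 to 80 mm above the blank, touching nothing else; the round blank, untouched, lies flat (0.06 rad) and home (1.5 mm in height, 3.5 mm sideways) in the round cavity (all of step 1 and contact force between punch and rack below 0.05 N and contact force between punch and die below 0.05 N and contact force between punch and blank below 0.05 N and contact force between punch and can below 0.05 N and contact force between punch and tape below 0.05 N and angle between punch_grip's own z axis and vertical below 0.14 rad and horizontal distance between punch_nose and cavity below 0.01 m and z of punch_nose in the frame of cavity between 0.031 and 0.086 m and contact force between the fingers and punch above 1 N and linear speed of punch below 0.02 m/s and angular speed of punch below 0.2 rad/s); the arm keeps its last pose, push and grip.
It fails at once if the square blank or the thin punch is shifted by more than 20 mm (distance of any of square, pin_mid from where it was at the start of the episode above 0.02 m).
It fails at once if the can, tape measure, jar or screwdriver is shifted by more than 30 mm (distance of any of can, tape, jar, driver from where it was at the start of the episode above 0.03 m).
It also fails if it takes over 64 s, if anything falls off the work surface, if the arm or the gripper's body presses on something with over 40 N, if the wrist force passes 120 N, or if a joint passes its speed limit or range.

ROBOT

A 6-joint arm with a two-finger parallel gripper is mounted at the origin on the work surface. World frame = base frame: x ahead of the robot, y to its left, z up, the work surface at z = 0. Lengths are in mm, angles in degrees, forces in N, time in s.
With the tool pointing down it reaches from about 300 to 850 mm from the base axis. Payload 4.2 kg.
Tool frame: the origin (TCP) lies at the very end of the fingers, on their centre line; the grasp point (between the pads) lies 19 mm behind it; z points along the fingers, y is the line along which they close (so a half turn about z gives the same grasp; the last joint's range is limited). The gripper opens to 91 mm and grips with 3 to 60 N. Pads are 32 mm wide; open, the fingers measure 118 mm over their backs; the gripper's body (76 mm by 178 mm) begins 60 mm behind the grasp point.
Start: joints at [-69.041, 18.312, 89.639, -0, 72.044, -1.146], TCP at [216.377, -532.751, 213.976] pointing down, gripper open.
Joint ranges: [-177.97, 177.97], [-48.28, 115.42], [12.27, 149.76], [-77.06, 257.06], [2.81, 150.46], [-146.56, 146.56]. Speed limits (degrees/s): [147.25, 147.25, 180, 180, 180, 180].

INTERFACE

Orientations are given as [roll, pitch, yaw] about the fixed x, y, z axes, in that order (R = Rz(yaw) Ry(pitch) Rx(roll)).
In Python, from workcell import * gives the robot as it stands.
- The arm moves only by the tool move_arm, never from a script. Its argument "motion" is a list of rows, each a list of 3 entries, a list of its own where there are three numbers: the finger opening in mm, from 0 to 91.2, then the shift along the world's x, y, z in units of 25 mm (1.0 is 25 mm), then the turn, a rotation vector about the world's x, y, z in units of 4 degrees (1.0 is 4 degrees). In form: [[grip, [x, y, z], [ax, ay, az]], ...]. A call has 1 to 20 rows; each row shifts and turns the commanded pose from where the row before left it; what a row does not reach is not made up. A row lasts 1/12 s, in which the tool goes at most 41.7 mm and 7.16 degrees, less where a joint would pass 70% of its speed; a pose out of reach is approached as far as the arm can. A call with a number of a shift or a turn outside -1 to 1 is refused whole. A call with a gripper value outside its range is refused whole. The fingers move at their own pace and stop on an object; "grip_force" is the grip in N (left out, the last holds). Time passes only in rows, so rows that do not move let the fingers close. It gives the time, the measured TCP pose, the force, the opening and the grip force at its end, in the units of the state.
- state(): the state, without advancing time (a new reading comes with each control period).
- grab_frame(name): name is "scene" or "top"; returns the picture (480x640x3 uint8, blue, green, red); there is no depth.
- camera_info(name): a dict with "fx", "fy", "cx", "cy" (pixels), "rvec" (rotation vector, rad) and "tvec" (3), from world to camera coordinates, as OpenCV has them. Camera axes: x right, y down, z forward; pixel columns grow to the right and rows downward; lengths in mm; the calibration is good to about 2 mm. A picture is of the moment at which its call begins. camera_info takes no time and is no camera call.
- job_done(): hands the job in; it is judged then, once.
The state is a dict: "time_s": time; "qpos": joint angles; "qvel": joint speeds; "effort": joint torques, N m; "ee_pos": TCP position; "ee_rot": TCP orientation; "force": force on the tool from outside, world axes, zero at the start; "torque": the same for the moment, N m; "gripper_width": finger opening in mm; "gripper_force": force on a finger pad.
Only numpy, scipy, OpenCV 4.12 (cv2) and the standard library are available. Lean on these libraries where they do the work, as an engineer would, in place of code of your own. Each camera call takes 0.05 s, during which the arm holds its last target. There are 200 camera calls.

## Working session

There is one attempt and no reset: what is moved stays moved. The work goes in short steps, Python scripts to look and compute and a tool call to move; the robot and the scene stay as the last step left them, time stands still between calls to the robot, and variables do not carry over. Pictures are saved under pics/ and viewed, at most 10 in all, crops included, and the job is handed in when it is done.

Besides the shell and the picture viewer there is one more tool, called after ">>>" as name(argument=value, ...), one argument or row to a line, values as JSON. move_arm: Moves the arm, as the interface text tells. Shifts and turns lie within -1 to 1; 1 stands for 25 mm of shift or 4 degrees of turn. Its arguments: {"type":"object","properties":{"motion":{"type":"array","items":{"type":"array"}},"grip_force":{"type":"number"}},"required":["motion"]}

```bash
ls; mkdir -p pics
python3 - <<'E'
from workcell import *
import cv2
for n in ("scene","top"):
    cv2.imwrite(f"pics/{n}0.png",grab_frame(n)); print(n,camera_info(n))
print(state())
E
```

```text
pics
scene {'fx': 476.6443724621297, 'fy': 476.6443724621297, 'cx': 317.72930209415796, 'cy': 231.32923280965764, 'rvec': array([ 1.92464055,  1.89764837, -0.55409561]), 'tvec': array([ -56.57284082, -339.69309853, 1541.82071033])}
top {'fx': 464.50898827945934, 'fy': 464.50898827945934, 'cx': 316.80140849706, 'cy': 231.42387777250804, 'rvec': array([ 2.20291001, -2.16811947,  0.04688636]), 'tvec': array([  48.03842705,  464.66030279, 1037.96268492])}
{'time_s': 0.1, 'qpos': array([-6.90426844e+01,  1.83459696e+01,  8.96980250e+01, -7.52145576e-04,
        7.20441000e+01, -1.14653478e+00]), 'qvel': array([-0.02096829,  0.0536701 , -0.13430827,  0.04746825,  0.01279909,
       -0.01756811]), 'effort': array([ 8.09472313e-04, -4.13329911e+01, -2.32510972e+01,  7.29493797e-02,
        4.21546481e-02, -5.91048047e-05]), 'ee_pos': array([ 216.19708176, -532.32859654,  213.23391755]), 'ee_rot': array([-1.79911909e+02, -1.04771300e-03,  2.21040820e+01]), 'force': array([-0.86743238, -0.64251002, -0.54522885]), 'torque': array([-0.01665495,  0.00527982,  0.01823204]), 'gripper_force': 0.0, 'gripper_width': 91.13914894067575}
```

View pics/scene0.png

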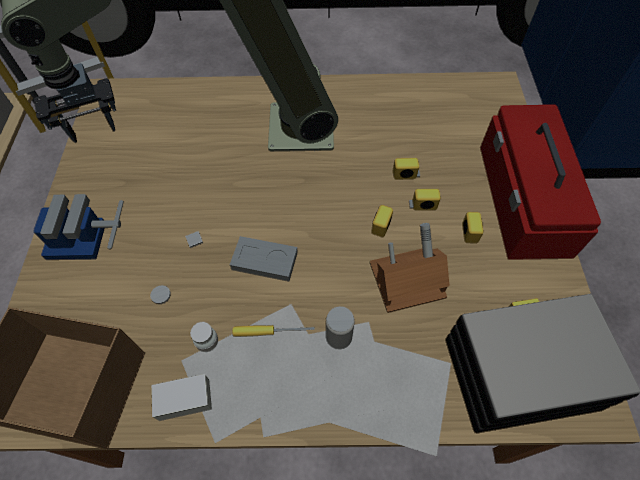

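View pics/top0.png

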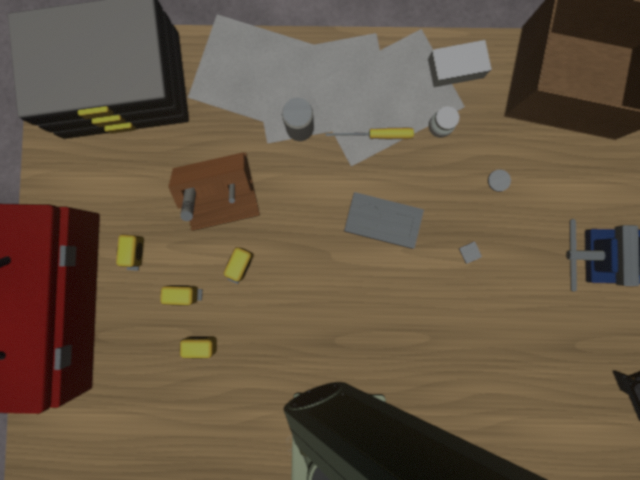

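The scene view shows the robot at the top, with robot +y to the image right. The round blank is at scene (160,295) / top (500,180), the square blank at scene (195,240), and the die at scene (264,258) / top (384,221). The rack is at scene (412,278) / top (213,190). The thick punch is at scene (426,240) / top (188,203), and the thin one at scene (391,253) / top (232,193).

There are four loose yellow tapes in scene: (382,220), (406,168), (427,200) and (473,227). The one meant is (382,220) / top (238,264), because it is farthest to the robot's right (smallest y).

```bash
cat > h.py <<'E'
from workcell import *
import cv2, numpy as np
from scipy.spatial.transform import Rotation as R
CI={n:camera_info(n) for n in("scene","top")}
def K(n):
    c=CI[n]; return np.array([[c["fx"],0,c["cx"]],[0,c["fy"],c["cy"]],[0,0,1]])
def ray(n,uv):
    c=CI[n]; M=cv2.Rodrigues(c["rvec"])[0]; d=M.T@np.linalg.solve(K(n),[uv[0],uv[1],1.]); return -M.T@c["tvec"],d/np.linalg.norm(d)
def onz(n,uv,z):
    o,d=ray(n,uv); return o+d*(z-o[2])/d[2]
def tri(a,b):
    (o,d),(p,e)=ray("scene",a),ray("top",b)
    s,t=np.linalg.lstsq(np.c_[d,-e],p-o,rcond=None)[0]
    return (o+s*d+p+t*e)/2,np.linalg.norm(o+s*d-p-t*e)
def proj(n,P):
    c=CI[n]; return cv2.projectPoints(np.float64(P).reshape(-1,1,3),c["rvec"],c["tvec"],K(n),None)[0][:,0]
def blobs(im,lo,hi,box,amin=30):
    x0,y0,x1,y1=box; m=cv2.inRange(cv2.cvtColor(im[y0:y1,x0:x1],cv2.COLOR_BGR2HSV),lo,hi)
    cs=[c+[x0,y0] for c in cv2.findContours(m,cv2.RETR_EXTERNAL,cv2.CHAIN_APPROX_NONE)[0] if cv2.contourArea(c)>amin]
    return sorted(cs,key=cv2.contourArea,reverse=True)
E
python3 - <<'E'
from h import *
np.set_printoptions(precision=1,suppress=True)
S,T=cv2.imread("pics/scene0.png"),cv2.imread("pics/top0.png")
for n,im in(("scene",S),("top",T)): print(n,"cam at",ray(n,(0,0))[0])
G=((0,0,60),(179,75,255)); Y=((22,120,90),(35,255,255))
def show(n,im,box,z,rng=G):
    for c in blobs(im,*rng,box):
        (u,v),(w,h),a=cv2.minAreaRect(c); M=cv2.moments(c); uv=(M["m10"]/M["m00"],M["m01"]/M["m00"])
        bp=cv2.boxPoints(((u,v),(w,h),a))
        print(n,cv2.contourArea(c),np.array(uv),"size",w,h,"->",onz(n,uv,z),"corners",[list(onz(n,p,z)[:2].round(1)) for p in bp])
print("blank");show("top",T,(480,160,520,200),10);show("scene",S,(140,275,180,312),10)
print("square");show("top",T,(455,238,488,268),10)
print("die");show("top",T,(335,185,432,255),30);show("scene",S,(222,228,306,288),30)
print("tapes");show("top",T,(100,225,260,370),60,Y)
print("can top");show("top",T,(280,97,314,142),120)
a=np.hstack([cv2.resize(T[150:270,140:270],None,fx=3,fy=3,interpolation=cv2.INTER_CUBIC),cv2.resize(S[205:325,360:490],None,fx=3,fy=3,interpolation=cv2.INTER_CUBIC)])
b=np.hstack([cv2.resize(T[185:255,330:460],None,fx=3,fy=3,interpolation=cv2.INTER_CUBIC),cv2.resize(S[230:300,200:330],None,fx=3,fy=3,interpolation=cv2.INTER_CUBIC)])
cv2.imwrite("pics/c1.png",np.vstack([a,b]))
E
```

```text
scene cam at [1101.5   60.3 1130.8]
top cam at [ 404.    40.1 1063.4]
blank
top 401.0 [499.2 180. ] size 22.0 23.0 -> [ 587.7 -357.3   10. ] corners [[np.float64(612.5), np.float64(-332.1)], [np.float64(613.2), np.float64(-384.2)], [np.float64(562.8), np.float64(-383.8)], [np.float64(562.0), np.float64(-331.9)]]
scene 273.0 [159.9 293.7] size 18.0 20.0 -> [ 588.1 -355.4   10. ] corners [[np.float64(562.9), np.float64(-385.2)], [np.float64(563.7), np.float64(-333.0)], [np.float64(614.2), np.float64(-325.2)], [np.float64(613.4), np.float64(-376.3)]]
square
top 309.5 [470.2 252.1] size 18.335756301879883 18.782970428466797 -> [ 422.7 -291.2   10. ] corners [[np.float64(431.0), np.float64(-263.0)], [np.float64(450.6), np.float64(-300.8)], [np.float64(413.9), np.float64(-319.1)], [np.float64(394.4), np.float64(-281.4)]]
die
top 2970.0 [383.7 220. ] size 73.73082733154297 41.95866012573242 -> [490.8 -93.5  30. ] corners [[np.float64(463.7), np.float64(-2.9)], [np.float64(555.3), np.float64(-24.4)], [np.float64(517.4), np.float64(-184.1)], [np.float64(426.5), np.float64(-161.9)]]
scene 1780
[... 798 characters left out ...]
065536499023 -> [388.2 226.7  60. ] corners [[np.float64(364.5), np.float64(258.1)], [np.float64(427.4), np.float64(231.3)], [np.float64(411.8), np.float64(195.3)], [np.float64(349.1), np.float64(222.2)]]
top 516.0 [125.5 250.5] size 18.020870208740234 31.72337532043457 -> [413.4 469.3  60. ] corners [[np.float64(380.4), np.float64(490.5)], [np.float64(449.1), np.float64(487.6)], [np.float64(446.4), np.float64(448.2)], [np.float64(377.8), np.float64(451.2)]]
can top
top 1380.0 [296.2 117.9] size 44.0 33.0 -> [691.7 100.2 120. ] corners [[np.float64(735.4), np.float64(134.6)], [np.float64(736.2), np.float64(66.3)], [np.float64(644.0), np.float64(64.7)], [np.float64(643.1), np.float64(132.7)]]
```

View pics/c1.png

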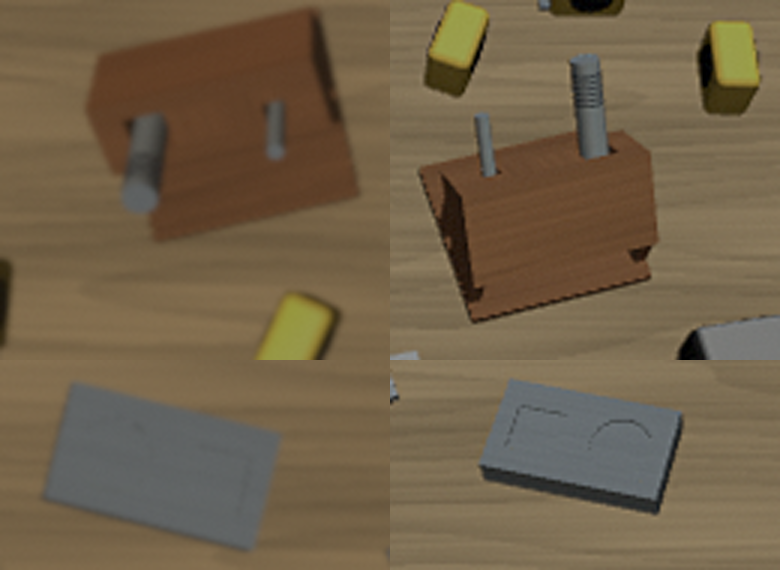

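>>> move_arm(
  motion=[
    [91,[0.99,0.465,0],[0,0,-0.368]],
    [91,[0.99,0.465,0],[0,0,-0.368]],
    [91,[0.99,0.465,0],[0,0,-0.368]],
    [91,[0.99,0.465,0],[0,0,-0.368]],
    [91,[0.99,0.465,0],[0,0,-0.368]],
    [91,[0.99,0.465,0],[0,0,-0.368]],
    [91,[0.99,0.465,0],[0,0,-0.368]],
    [91,[0.99,0.465,0],[0,0,-0.368]],
    [91,[0.99,0.465,0],[0,0,-0.368]],
    [91,[0.99,0.465,0],[0,0,-0.368]],
    [91,[0.99,0.465,0],[0,0,-0.368]],
    [91,[0.99,0.465,0],[0,0,-0.368]],
    [91,[0.99,0.465,0],[0,0,-0.368]],
    [91,[0.99,0.465,0],[0,0,-0.368]],
    [91,[0.99,0.465,0],[0,0,-0.368]],
    [91,[0,0,-1],[0,0,0]],
    [91,[0,0,-1],[0,0,0]],
    [91,[0,0,-1],[0,0,0]],
    [91,[0,0,-1],[0,0,0]],
    [91,[0,0,-1],[0,0,0]],
  ],
)

```text
time_s: 1.77
ee_pos: [587.3, -358.0, 87.2]
ee_rot: [-180.0, 0.1, 0.0]
force: [0.5, 0.3, 0.0]
gripper_width: 91.0
gripper_force: 0.0
```

Run:
```python
from h import *
np.set_printoptions(precision=2,suppress=True)
S=grab_frame("scene"); s=state(); print(s["ee_pos"],s["ee_rot"],s["force"],s["gripper_width"],s["time_s"],proj("scene",s["ee_pos"]))
G=((0,0,60),(179,75,255))
print([ (cv2.minAreaRect(c),) for c in blobs(S,*G,(140,275,180,312))])
x,y=135,225
cv2.imwrite("pics/s1.png",cv2.resize(S[215:335,90:250],None,fx=4,fy=4,interpolation=cv2.INTER_CUBIC))
```

```text
[ 584.34 -356.22   81.39] [-179.66    0.55    0.04] [-1.28  1.49 -4.7 ] 91.33557465071199 1.8167 [[151.16 280.23]]
[(((160.0, 294.5), (19.0, 20.0), 90.0),)]
```

View pics/s1.png

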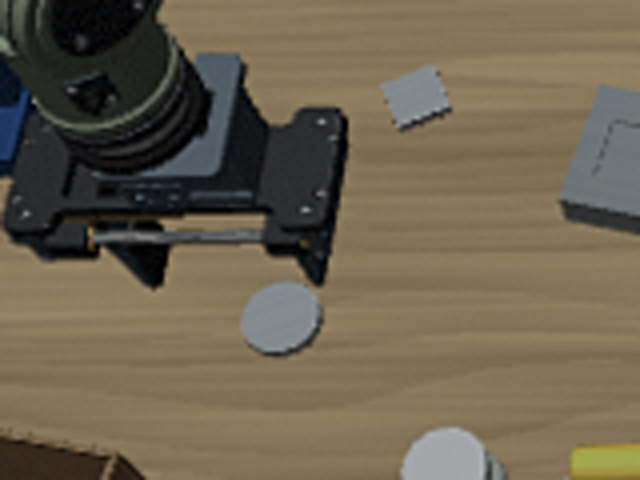

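The crop shows the open gripper above and behind the blank (blank at crop (281,318)), with a fingertip on either side of it along y, as intended. I'll descend next.

>>> move_arm(
  motion=[
    [91,[0,0,-0.8],[0,0,0]],
    [91,[0,0,-0.8],[0,0,0]],
    [91,[0,0,-0.8],[0,0,0]],
    [91,[0,0,-0.6],[0,0,0]],
    [91,[0,0,-0.3],[0,0,0]],
    [91,[0,0,0],[0,0,0]],
    [91,[0,0,0],[0,0,0]],
    [91,[0,0,0],[0,0,0]],
    [91,[0,0,0],[0,0,0]],
  ],
)

```text
time_s: 2.57
ee_pos: [588.5, -358.9, 8.0]
ee_rot: [179.9, -0.1, 0.0]
force: [0.1, 0.6, 0.1]
gripper_width: 91.0
gripper_force: 0.0
```

>>> move_arm(
  motion=[
    [91,[0,0,-0.1],[0,0,0]],
    [91,[0,0,0],[0,0,0]],
    [91,[0,0,0],[0,0,0]],
    [91,[0,0,0],[0,0,0]],
  ],
  grip_force=15,
)

```text
time_s: 2.9
ee_pos: [587.6, -358.4, 4.1]
ee_rot: [180.0, -0.0, 0.0]
force: [0.5, 0.7, -0.7]
gripper_width: 90.8
gripper_force: 0.0
```

>>> move_arm(
  motion=[
    [40,[0,0,0],[0,0,0]],
    [40,[0,0,0],[0,0,0]],
    [40,[0,0,0],[0,0,0]],
    [40,[0,0,0],[0,0,0]],
    [40,[0,0,0],[0,0,0]],
    [40,[0,0,0],[0,0,0]],
    [40,[0,0,0],[0,0,0]],
    [40,[0,0,0],[0,0,0]],
  ],
)

```text
time_s: 3.57
ee_pos: [587.6, -358.4, 3.9]
ee_rot: [180.0, 0.0, 0.0]
force: [0.4, 0.4, -0.3]
gripper_width: 49.1
gripper_force: 15.0
```

>>> move_arm(
  motion=[
    [40,[0,0,0.3],[0,0,0]],
    [40,[0,0,0.6],[0,0,0]],
    [40,[0,0,0.8],[0,0,0]],
    [40,[0,0,0.8],[0,0,0]],
    [40,[0,0,0.5],[0,0,0]],
  ],
)

```text
time_s: 3.98
ee_pos: [588.5, -358.9, 81.7]
ee_rot: [179.9, -0.2, 0.0]
force: [1.0, -0.1, -0.7]
gripper_width: 49.3
gripper_force: 15.0
```

Run:
```python
from h import *
np.set_printoptions(precision=1,suppress=True)
S,T=cv2.imread("pics/scene0.png"),cv2.imread("pics/top0.png")
for n,im,box in(("scene",S,(222,228,306,288)),("top",T,(335,185,432,255))):
    g=cv2.cvtColor(im,cv2.COLOR_BGR2HSV)
    for vmin in (60,85,95):
      b=blobs(im,(0,0,vmin),(179,75,255),box)
      if not b: continue
      q=cv2.approxPolyN(b[0],4,ensure_convex=True).reshape(-1,2)
      W=np.array([onz(n,p,30)[:2] for p in q]); W=np.array(sorted(W.tolist(),key=lambda p:p[1]))
      ctr=W.mean(0); ax=W[2:].mean(0)-W[:2].mean(0); L=np.linalg.norm(ax); ax/=L
      print(n,vmin,cv2.contourArea(b[0]),"ctr",ctr,"len",L,"wid",np.linalg.norm(W[0]-W[1]),np.linalg.norm(W[2]-W[3]),"yaw",np.degrees(np.arctan2(-ax[0],ax[1])),"cav",ctr+36*ax)
print("V on top/front face",cv2.cvtColor(S,cv2.COLOR_BGR2HSV)[258,262],cv2.cvtColor(S,cv2.COLOR_BGR2HSV)[273,262])
print("arc top",onz("scene",(276.7,250.3),30))
# punches: axis ends by grey blobs
G=((0,0,70),(179,70,255))
for n,im,box in(("scene",S,(380,215,442,263)),("top",T,(172,175,245,225))):
    for c in blobs(im,*G,box,20):
        (vx,vy,x0,y0)=cv2.fitLine(c,cv2.DIST_L2,0,.01,.01).ravel(); p=c.reshape(-1,2); t=(p-[x0,y0])@[vx,vy]
        print(n,cv2.contourArea(c),"rect",cv2.minAreaRect(c),"line ends",[x0+t.min()*vx,y0+t.min()*vy],[x0+t.max()*vx,y0+t.max()*vy])
```

```text
scene 60 1780.0 ctr [490.7 -91.7] len 165.13267134806173 wid 91.05746495578973 89.7464575061114 yaw -13.661855674512957 cav [499.2 -56.7]
scene 85 1765.0 ctr [489.9 -92.4] len 163.4554802260212 wid 91.05746495578973 91.96524815353628 yaw -13.241460642528805 cav [498.1 -57.3]
scene 95 1742.5 ctr [489.9 -93. ] len 162.1508297071697 wid 91.05746495578973 91.3312160734889 yaw -13.34122289540937 cav [498.2 -58. ]
top 60 2970.0 ctr [490.8 -92.8] len 162.6069549463115 wid 92.04292123221644 92.44031632993577 yaw -13.448113968667888 cav [499.2 -57.8]
top 85 2970.0 ctr [490.8 -92.8] len 162.6069549463115 wid 92.04292123221644 92.44031632993577 yaw -13.448113968667888 cav [499.2 -57.8]
top 95 2813.5 ctr [492.  -93.9] len 163.16127768558968 wid 91.50933245101861 87.57356330799814 yaw -14.208135896512845 cav [500.8 -59. ]
V on top/front face [103  20 112] [60  5 49]
arc top [476.5 -56.9  30. ]
scene 213.5 rect ((426.88995361328125, 239.72999572753906), (34.506813049316406, 9.475231170654297), 81.8698959350586) line ends [np.float64(425.2386704646044), np.float64(222.66504007424408)] [np.float64(4
[... 305 characters left out ...]
)]
top 118.0 rect ((185.29998779296875, 214.10000610351562), (13.86362075805664, 12.074766159057617), 63.43495178222656) line ends [np.float64(182.941494413358), np.float64(207.6280179928194)] [np.float64(188.05936458523448), np.float64(220.58144721779323)]
top 92.5 rect ((188.11766052246094, 195.5294189453125), (8.731282234191895, 16.97749137878418), 14.03624439239502) line ends [np.float64(183.66846426037014), np.float64(203.3352791978439)] [np.float64(191.68975481222012), np.float64(187.34282452837803)]
top 73.5 rect ((231.5, 193.0), (18.0, 5.0), 90.0) line ends [np.float64(231.1924448546223), np.float64(183.99892593024376)] [np.float64(231.29294547463127), np.float64(202.00952570572667)]
```

>>> move_arm(
  motion=[
    [40,[-0.12,0.4,0],[0,0,0]],
    [40,[-0.253,0.858,0],[0,0,0]],
    [40,[-0.253,0.858,0],[0,0,0]],
    [40,[-0.253,0.858,0],[0,0,0]],
    [40,[-0.253,0.858,0],[0,0,0]],
    [40,[-0.253,0.858,0],[0,0,0]],
    [40,[-0.253,0.858,0],[0,0,0]],
    [40,[-0.253,0.858,0],[0,0,0]],
    [40,[-0.253,0.858,0],[0,0,0]],
    [40,[-0.253,0.858,0],[0,0,0]],
    [40,[-0.253,0.858,0],[0,0,0]],
    [40,[-0.253,0.858,0],[0,0,0]],
    [40,[-0.253,0.858,0],[0,0,0]],
    [40,[-0.253,0.858,0],[0,0,0]],
    [40,[-0.133,0.466,0],[0,0,0]],
    [40,[0,0,-0.5],[0,0,0]],
    [40,[0,0,-0.3],[0,0,0]],
    [40,[0,0,0],[0,0,0]],
    [40,[0,0,0],[0,0,0]],
    [40,[0,0,0],[0,0,0]],
  ],
)

```text
time_s: 5.65
ee_pos: [499.3, -58.3, 59.0]
ee_rot: [180.0, -0.0, -0.0]
force: [0.6, 0.1, -0.7]
gripper_width: 49.1
gripper_force: 15.0
```

Run:
```python
from h import *
np.set_printoptions(precision=2,suppress=True)
s=state(); S=grab_frame("scene"); cv2.imwrite("pics/s2raw.png",S)
print(s["ee_pos"],s["ee_rot"],s["gripper_width"])
P=s["ee_pos"]
# expected disc (top face z=tcp+6, bottom z=tcp-4) outline points and mouth of cavity
a=np.radians(np.arange(0,360,15)); c=lambda x,y,z,r:np.c_[x+r*np.cos(a),y+r*np.sin(a),np.full(a.size,z)]
print("disc bottom front pt",proj("scene",[P[0]+25,P[1],P[2]-4]),"top front",proj("scene",[P[0]+25,P[1],P[2]+6]))
B=cv2.resize(S[195:295,215:345],None,fx=6,fy=6,interpolation=cv2.INTER_CUBIC)
for pts,col in((c(*P[:2],P[2]-4,25),(0,0,255)),(c(499,-58,30,28),(0,255,0))):
    for p in proj("scene",pts): cv2.circle(B,tuple(int(v) for v in (p-[215,195]+.5)*6),2,col,-1)
cv2.imwrite("pics/s2.png",B)
```

```text
[499.31 -58.31  58.99] [179.99  -0.    -0.02] 49.100714124990525
disc bottom front pt [[274.65 261.78]] top front [[274.3  259.92]]
```

View pics/s2.png

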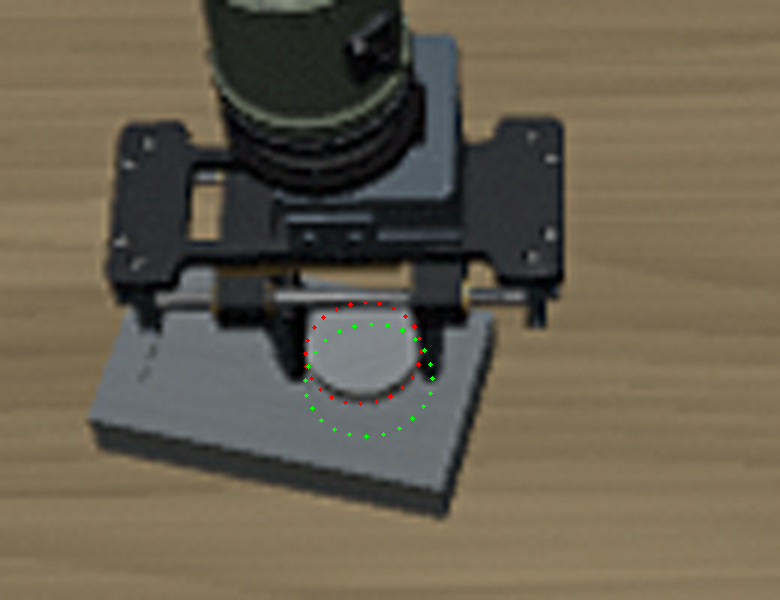

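The disc held in the jaws matches the projected TCP disc (red) within about 1–2 mm. The estimated cavity (green) agrees with the dark arc seen earlier (arc centre about scene x = 277, predicted 276.3). I'll lower it now.

>>> move_arm(
  motion=[
    [40,[0,0.02,-0.4],[0,0,0]],
    [40,[0,0,-0.3],[0,0,0]],
    [40,[0,0,-0.2],[0,0,0]],
    [40,[0,0,-0.12],[0,0,0]],
    [40,[0,0,-0.06],[0,0,0]],
    [40,[0,0,0],[0,0,0]],
    [40,[0,0,0],[0,0,0]],
    [40,[0,0,0],[0,0,0]],
  ],
)

```text
time_s: 6.37
ee_pos: [499.3, -57.4, 32.2]
ee_rot: [180.0, -0.0, 0.0]
force: [0.0, 0.7, -0.8]
gripper_width: 49.6
gripper_force: 15.0
```

>>> move_arm(
  motion=[
    [52,[0,0,0],[0,0,0]],
    [54,[0,0,0],[0,0,0]],
    [58,[0,0,0],[0,0,0]],
    [66,[0,0,0],[0,0,0]],
    [80,[0,0,0],[0,0,0]],
    [91,[0,0,0],[0,0,0]],
    [91,[0,0,0],[0,0,0]],
    [91,[0,0,0.4],[0,0,0]],
    [91,[0,0,1],[0,0,0]],
    [91,[0,0,1],[0,0,0]],
    [91,[0,0,1],[0,0,0]],
    [91,[-0.5,0,1],[0,0,0]],
    [91,[-1,0,0.8],[0,0,0]],
    [91,[-1,0,0],[0,0,0]],
    [91,[-1,0,0],[0,0,0]],
    [91,[-0.5,0,0],[0,0,0]],
  ],
)

```text
time_s: 7.7
ee_pos: [396.3, -57.1, 162.7]
ee_rot: [180.0, 0.0, 0.0]
force: [-0.9, 0.8, 0.2]
gripper_width: 90.9
gripper_force: 0.0
```

Run:
```python
from h import *
np.set_printoptions(precision=2,suppress=True)
S=grab_frame("scene"); T=grab_frame("top"); cv2.imwrite("pics/s3raw.png",S); cv2.imwrite("pics/t3raw.png",T)
a=np.radians(np.arange(0,360,15)); c=lambda x,y,z,r:np.c_[x+r*np.cos(a),y+r*np.sin(a),np.full(a.size,z)]
out=[]
for n,im,o in(("scene",S,(225,220)),("top",T,(325,180))):
    B=cv2.resize(im[o[1]:o[1]+80,o[0]:o[0]+100],None,fx=4,fy=4,interpolation=cv2.INTER_CUBIC)
    B2=B.copy()
    for p in proj(n,c(499,-57.5,36,25)): cv2.circle(B2,tuple(int(v) for v in (p-o+.5)*4),1,(0,0,255),-1)
    out.append(np.vstack([B,B2]))
cv2.imwrite("pics/s3.png",cv2.resize(np.hstack(out),(750,600)))
```

```text
(no output)
```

View pics/s3.png

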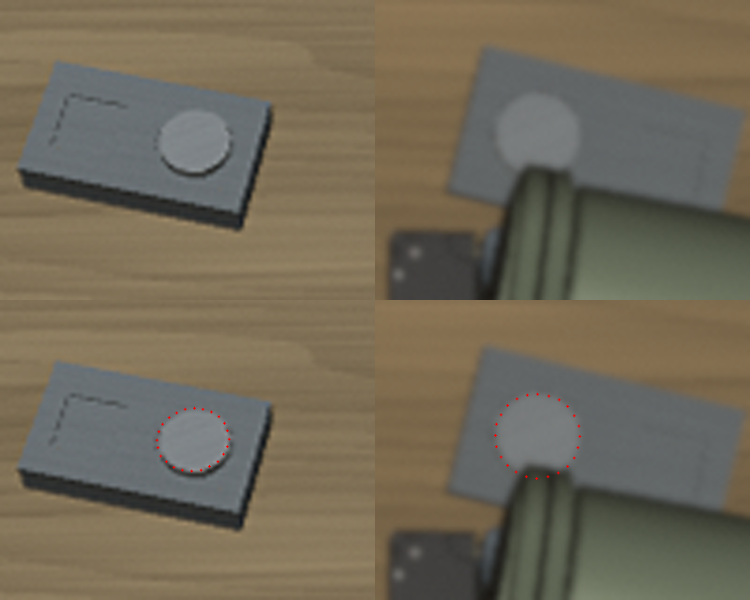

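The blank lies in the cavity, at scene about (277,257), and matches the predicted seated ring at z = 36 in both views. I'll check its height with a light touch from the closed fingers.

>>> move_arm(
  motion=[
    [0,[0.5,0,0],[0,0,0]],
    [0,[1,0,0],[0,0,0]],
    [0,[1,0,0],[0,0,0]],
    [0,[1,0,0],[0,0,0]],
    [0,[0.5,0,-0.5],[0,0,0]],
    [0,[0,0,-1],[0,0,0]],
    [0,[0,0,-1],[0,0,0]],
    [0,[0,0,-0.8],[0,0,0]],
    [0,[0,0,-0.6],[0,0,0]],
    [0,[0,0,-0.5],[0,0,0]],
    [0,[0,0,-0.28],[0,0,0]],
    [0,[0,0,-0.1],[0,0,0]],
    [0,[0,0,-0.1],[0,0,0]],
    [0,[0,0,0],[0,0,0]],
    [0,[0,0,0],[0,0,0]],
    [0,[0,0,0],[0,0,0]],
    [0,[0,0,0],[0,0,0]],
  ],
)

```text
time_s: 9.22
ee_pos: [499.6, -57.4, 40.6]
ee_rot: [180.0, -0.1, 0.0]
force: [-0.4, 0.5, -0.2]
gripper_width: 0.8
gripper_force: 0.0
```

>>> move_arm(
  motion=[
    [0,[0,0,-0.04],[0,0,0]],
    [0,[0,0,-0.04],[0,0,0]],
    [0,[0,0,-0.03],[0,0,0]],
    [0,[0,0,0],[0,0,0]],
    [0,[0,0,0],[0,0,0]],
  ],
)

```text
time_s: 9.63
ee_pos: [499.0, -57.4, 37.2]
ee_rot: [180.0, 0.0, 0.0]
force: [0.6, -0.4, 0.0]
gripper_width: 0.4
gripper_force: 0.0
```

At 37.2 mm there is still no contact, so the blank's top is below that and it is seated. Next I'll lift off and measure the punch.

>>> move_arm(
  motion=[
    [0,[0,0,0.5],[0,0,0]],
    [0,[0,0,1],[0,0,0]],
    [0,[0,0,1],[0,0,0]],
    [0,[0,0,1],[0,0,0]],
    [0,[0,0,1],[0,0,0]],
    [0,[0,0,1],[0,0,0]],
  ],
)

```text
time_s: 10.13
ee_pos: [498.8, -57.3, 176.0]
ee_rot: [180.0, 0.0, 0.0]
force: [0.1, -0.4, 0.7]
gripper_width: 0.3
gripper_force: 0.0
```

Run:
```python
from h import *
np.set_printoptions(precision=3,suppress=True)
T=cv2.imread("pics/top0.png"); S=cv2.imread("pics/scene0.png")
print("flat end",tri((425,225.7),(187.3,215.3)))
print("thin end",tri((390.7,243.5),(232,201.5)))
a,b=onz("top",(190,230),10),onz("top",(259.3,214.3),10); d=a-b; print("rack front edge",a,b,np.linalg.norm(d),"yaw",np.degrees(np.arctan2(-d[0],d[1])))
# axis direction: intersection of the two planes through silhouette centre lines
L={"scene":((425.24,222.67),(428.78,256.92)),"top":((185.3,214.1),(188.1,195.5))}
N=[np.cross(ray(n,p)[1],ray(n,q)[1]) for n,(p,q) in L.items()]; u=np.cross(*N); u/=np.linalg.norm(u); u*=np.sign(u[2])
print("axis",u,"tilt",np.degrees(np.arccos(u[2])),"yaw",np.degrees(np.arctan2(-u[1],-u[0])))
# candidate axis overlay, silhouettes
yaw=np.radians(12.7); t=np.radians(40); u=np.array([-np.sin(t)*np.cos(yaw),-np.sin(t)*np.sin(yaw),np.cos(t)])
E0=tri((425,225.7),(187.3,215.3))[0]; print("mouth est",E0-80*u,"u",u,"scene/top proj mouth",proj("scene",E0-80*u),proj("top",E0-80*u))
# pixel widths of the punch along rows, top and scene
for n,im,rows,box in(("scene",S,range(224,258,4),(412,442)),("top",T,range(186,224,4),(170,205))):
    h=cv2.cvtColor(im,cv2.COLOR_BGR2HSV)
    for r in rows:
        m=np.where((h[r,box[0]:box[1],1]<85)&(h[r,box[0]:box[1],2]>50))[0]
        if m.size: print(n,r,m.min()+box[0],m.max()+box[0],end="; ")
```

```text
flat end (array([483.875, 311.957, 151.717]), np.float64(3.7325428278414683))
thin end (array([515.933, 229.378, 123.867]), np.float64(3.3086694647048303))
rack front edge [462.805 344.708  10.   ] [501.114 187.238  10.   ] 162.0630885384494 yaw 13.67307190722008
axis [-0.709 -0.132  0.693] tilt 46.159391875144095 yaw 10.546233596411014
mouth est [534.039 323.262  90.433] u [-0.627 -0.141  0.766] scene/top proj mouth [[427.019 256.121]] [[190.285 194.265]]
scene 224 414 432; scene 228 413 441; scene 232 415 441; scene 236 416 436; scene 240 421 431; scene 244 412 434; scene 248 413 440; scene 252 424 432; scene 256 424 432; top 190 185 194; top 194 184 194; top 198 183 194; top 202 183 192; top 206 182 193; top 210 181 190; top 214 180 192; top 218 180 192;
```

Run:
```python
from h import *
np.set_printoptions(precision=2,suppress=True)
print("flat end",tri((425.2,224.2),(186.3,216)))
yaw,t=np.radians(13.5),np.radians(40)
rx=np.array([np.cos(yaw),np.sin(yaw),0]); ry=np.array([-rx[1],rx[0],0]); z=np.array([0,0,1.])
u=-np.sin(t)*rx+np.cos(t)*z; n=-np.cos(t)*rx-np.sin(t)*z
out=[]
S,T=cv2.imread("pics/scene0.png"),cv2.imread("pics/top0.png")
E1=tri((425.2,224.2),(186.3,216))[0]
for s_ in ("scene","top"):
    im,o=(S,(395,210)) if s_=="scene" else (T,(160,170))
    B=cv2.resize(im[o[1]:o[1]+60,o[0]:o[0]+50],None,fx=8,fy=8,interpolation=cv2.INTER_CUBIC)
    for E,col in((E1,(0,0,255)),(np.array([493,314,158]),(0,255,0))):
        a=np.radians(np.arange(0,360,30)); ring=E+12*(np.cos(a)[:,None]*ry+np.sin(a)[:,None]*n)
        for p in proj(s_,np.vstack([ring,[E-k*u for k in (0,20,40,60,80)],ring[[0,6]]-70*u])): cv2.circle(B,tuple(int(v) for v in (p-o+.5)*8),2,col,-1)
    out.append(B)
cv2.imwrite("pics/p1.png",np.hstack(out))
```

```text
flat end (array([482.11, 312.3 , 155.83]), np.float64(3.0136976512525675))
```

View pics/p1.png

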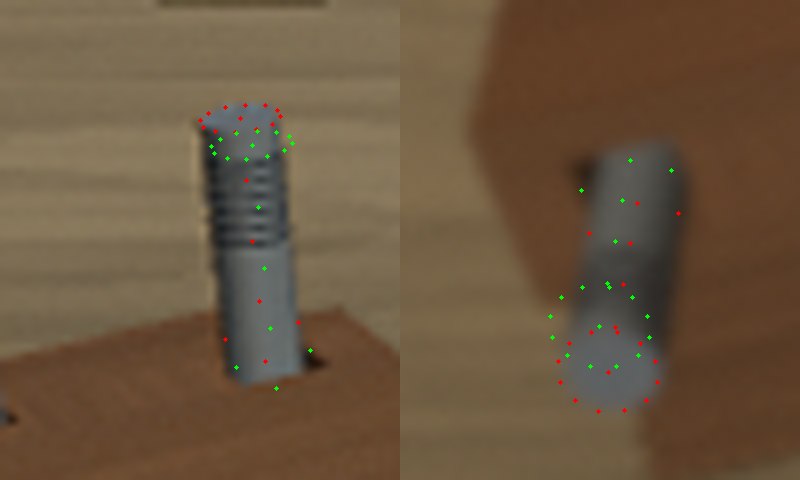

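Red (the triangulated flat end with the 40° slant and 13.5° yaw) fits the thick punch in both views: scene flat end (425,224), top (187,215.5). So the flat end is at about (483,311,155.5). The expected height is 98 + 80·cos40 = 159 less the play in the socket, which fits. It is the thicker, knurled bar on the rack's +y side, so it's the right one. Next I'll move to the pre-grasp pose along its axis.

>>> move_arm(
  motion=[
    [60,[-0.104,0.719,0.1],[0,0,0.422]],
    [60,[-0.104,0.719,0.1],[0,0,0.422]],
    [60,[-0.104,0.719,0.1],[0,0,0.422]],
    [60,[-0.104,0.719,0.1],[0,0,0.422]],
    [60,[-0.104,0.719,0.1],[0,0,0.422]],
    [60,[-0.104,0.719,0.1],[0,0,0.422]],
    [60,[-0.104,0.719,0.1],[0,0,0.422]],
    [60,[-0.104,0.719,0.1],[0,0,0.422]],
    [60,[-0.104,0.719,0.1],[0.233,-0.972,0]],
    [60,[-0.104,0.719,0.11],[0.233,-0.972,0]],
    [60,[-0.104,0.719,0],[0.233,-0.972,0]],
    [60,[-0.104,0.719,0],[0.233,-0.972,0]],
    [60,[-0.104,0.719,0],[0.233,-0.972,0]],
    [60,[-0.104,0.719,0],[0.233,-0.972,0]],
    [60,[-0.104,0.719,0],[0.233,-0.972,0]],
    [60,[-0.104,0.719,0],[0.233,-0.972,0]],
    [60,[-0.104,0.719,0],[0.233,-0.972,0]],
    [60,[-0.104,0.719,0],[0.233,-0.972,0]],
    [60,[-0.104,0.719,0],[0,0,0]],
    [60,[-0.104,0.719,0],[0,0,0]],
  ],
)

```text
time_s: 11.8
ee_pos: [452.9, 286.8, 207.9]
ee_rot: [-179.9, -37.2, 14.1]
force: [0.2, -0.3, -0.1]
gripper_width: 60.1
gripper_force: 0.0
```

>>> move_arm(
  motion=[
    [60,[0,0,0],[0,0,0]],
    [60,[0,0,0],[0,0,0]],
    [60,[0,0,0],[0,0,0]],
    [60,[0,0,0],[0,0,0]],
  ],
)

```text
time_s: 12.13
ee_pos: [454.3, 285.6, 208.4]
ee_rot: [-179.8, -37.3, 13.9]
force: [-0.2, 0.1, -0.5]
gripper_width: 60.2
gripper_force: 0.0
```

Run:
```python
from h import *
np.set_printoptions(precision=2,suppress=True)
s=state(); print(s["qpos"],s["ee_pos"],s["ee_rot"],s["force"])
M=R.from_euler("xyz",s["ee_rot"],degrees=True).as_matrix(); zt=M[:,2]; print(M)
E=np.array([483,311,155.5]); d=E-s["ee_pos"]; print("flat end ahead along tool z",d@zt,"offsets in tool x,y",d@M[:,0],d@M[:,1])
tgt=E+42*zt; print("to go mm",tgt-s["ee_pos"],"units",(tgt-s["ee_pos"])/25)
S=grab_frame("scene");T=grab_frame("top")
cv2.imwrite("pics/p2.png",np.hstack([cv2.resize(S[170:300,350:480],(390,390)),cv2.resize(T[150:280,130:260],(390,390))]))
```

```text
[ 40.63   1.82 122.58 -37.63  26.21 146.51] [454.27 285.61 208.38] [-179.8   -37.3    13.87] [-0.2   0.1  -0.46]
[[ 0.77  0.24  0.59]
 [ 0.19 -0.97  0.15]
 [ 0.61 -0.   -0.8 ]]
flat end ahead along tool z 62.71938996642812 offsets in tool x,y -5.017354428851398 -17.542007933487792
to go mm [ 53.4   31.63 -86.29] units [ 2.14  1.27 -3.45]
```

View pics/p2.png

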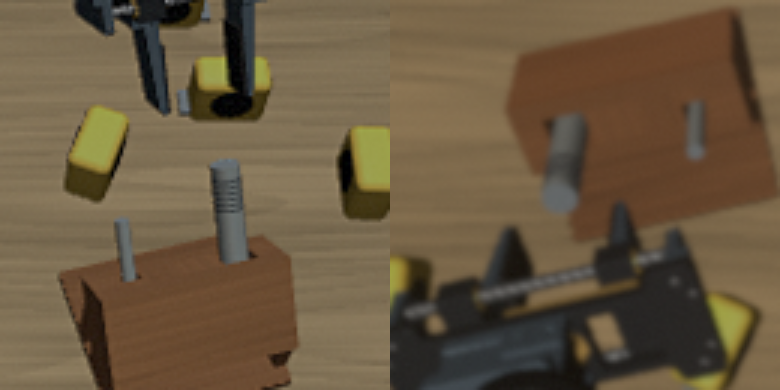

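The crop shows the gripper behind the punch, short of its target because joint 6 is at its limit (146.5°). I'll use the equivalent grasp, a half turn about the tool axis.

>>> move_arm(
  motion=[
    [60,[0,0,0],[-0.6,-0.15,0.78]],
    [60,[0,0,0],[-0.6,-0.15,0.78]],
    [60,[0,0,0],[-0.6,-0.15,0.78]],
    [60,[0,0,0],[-0.6,-0.15,0.78]],
    [60,[0,0,0],[-0.6,-0.15,0.78]],
    [60,[0,0,0],[-0.6,-0.15,0.78]],
    [60,[0,0,0],[-0.6,-0.15,0.78]],
    [60,[0,0,0],[-0.6,-0.15,0.78]],
    [60,[0,0,0],[-0.6,-0.15,0.78]],
    [60,[0,0,0],[-0.6,-0.15,0.78]],
    [60,[0,0,0],[-0.6,-0.15,0.78]],
    [60,[0,0,0],[-0.6,-0.15,0.78]],
    [60,[0,0,0],[-0.6,-0.15,0.78]],
    [60,[0,0,0],[-0.6,-0.15,0.78]],
    [60,[0,0,0],[-0.6,-0.15,0.78]],
    [60,[0,0,0],[-0.6,-0.15,0.78]],
    [60,[0,0,0],[-0.6,-0.15,0.78]],
    [60,[0,0,0],[-0.6,-0.15,0.78]],
    [60,[0,0,0],[-0.6,-0.15,0.78]],
    [60,[0,0,0],[-0.6,-0.15,0.78]],
  ],
)

```text
time_s: 13.9
ee_pos: [454.6, 286.0, 208.8]
ee_rot: [142.3, -5.5, 95.2]
force: [-0.4, -0.7, 0.4]
gripper_width: 60.0
gripper_force: 0.0
```

>>> move_arm(
  motion=[
    [60,[0,0,0],[-0.6,-0.15,0.78]],
    [60,[0,0,0],[-0.6,-0.15,0.78]],
    [60,[0,0,0],[-0.6,-0.15,0.78]],
    [60,[0,0,0],[-0.6,-0.15,0.78]],
    [60,[0,0,0],[-0.6,-0.15,0.78]],
    [60,[0,0,0],[-0.6,-0.15,0.78]],
    [60,[0,0,0],[-0.6,-0.15,0.78]],
    [60,[0,0,0],[-0.6,-0.15,0.78]],
    [60,[0,0,0],[-0.6,-0.15,0.78]],
    [60,[0,0,0],[-0.6,-0.15,0.78]],
    [60,[0,0,0],[-0.6,-0.15,0.78]],
    [60,[0,0,0],[-0.6,-0.15,0.78]],
    [60,[0,0,0],[-0.6,-0.15,0.78]],
    [60,[0,0,0],[-0.6,-0.15,0.78]],
    [60,[0,0,0],[-0.6,-0.15,0.78]],
    [60,[0,0,0],[-0.6,-0.15,0.78]],
    [60,[0,0,0],[-0.6,-0.15,0.78]],
    [60,[0,0,0],[-0.6,-0.15,0.78]],
    [60,[0,0,0],[-0.6,-0.15,0.78]],
    [60,[0,0,0],[-0.6,-0.15,0.78]],
  ],
)

```text
time_s: 15.57
ee_pos: [454.5, 286.0, 208.7]
ee_rot: [164.4, 36.6, 168.0]
force: [0.5, 0.5, -0.8]
gripper_width: 59.8
gripper_force: 0.0
```

>>> move_arm(
  motion=[
    [60,[0,0,0],[-0.6,-0.15,0.78]],
    [60,[0,0,0],[-0.6,-0.15,0.78]],
    [60,[0,0,0],[-0.6,-0.15,0.78]],
    [60,[0,0,0],[-0.6,-0.15,0.78]],
    [60,[0,0,0],[-0.6,-0.15,0.78]],
    [60,[0,0,0],[0,0,0]],
    [60,[0,0,0],[0,0,0]],
    [60,[0,0,0],[0,0,0]],
    [60,[0,0,0],[0,0,0]],
  ],
)

```text
time_s: 16.32
ee_pos: [454.5, 286.5, 208.9]
ee_rot: [179.4, 39.5, -167.2]
force: [-0.0, 0.1, 0.8]
gripper_width: 60.2
gripper_force: 0.0
```

```bash
cat > g.py <<'E'
from h import *
np.set_printoptions(precision=2,suppress=True)
s=state(); print(s["time_s"],s["qpos"],s["ee_pos"],s["ee_rot"])
M=R.from_euler("xyz",s["ee_rot"],degrees=True).as_matrix(); zt=M[:,2]
y,t=np.radians(13.5),np.radians(40); rx=np.array([np.cos(y),np.sin(y),0]); ry=np.array([-rx[1],rx[0],0]); Z=np.array([0,0,1.])
u=-np.sin(t)*rx+np.cos(t)*Z
Mt=np.c_[np.cross(ry,-u),ry,-u]
print("turn units",R.from_matrix(Mt@M.T).as_rotvec(degrees=True)/4)
E=np.array([483,311,155.5])
for k in(-30,42): print(k,"shift units",(E-k*u-s["ee_pos"])/25)
E
python3 g.py
```

```text
16.3167 [ 41.73   1.71 124.   -44.93  25.   -24.82] [454.52 286.53 208.85] [ 179.39   39.47 -167.24]
turn units [-0.08 -0.16  0.09]
-30 shift units [ 0.39  0.8  -1.21]
42 shift units [ 2.19  1.23 -3.42]
```

>>> move_arm(
  motion=[
    [60,[0.2,0.4,-0.6],[-0.08,-0.16,0.09]],
    [60,[0.19,0.4,-0.61],[0,0,0]],
    [60,[0,0,0],[0,0,0]],
    [60,[0,0,0],[0,0,0]],
    [60,[0,0,0],[0,0,0]],
  ],
)

```text
time_s: 16.73
ee_pos: [464.3, 306.5, 179.0]
ee_rot: [-180.0, 40.0, -166.4]
force: [-0.4, -0.0, -0.7]
gripper_width: 59.5
gripper_force: 0.0
```

```bash
python3 g.py
python3 - <<'E'
from h import *
S=grab_frame("scene");T=grab_frame("top")
cv2.imwrite("pics/p3.png",np.hstack([cv2.resize(S[170:300,350:480],(390,390)),cv2.resize(T[150:280,130:260],(390,390))]))
E
```

```text
16.7333 [ 43.36   6.08 124.94 -56.52  22.55 -11.92] [464.27 306.55 179.03] [-179.98   40.03 -166.44]
turn units [ 0.    0.01 -0.01]
-30 shift units [-0.   -0.   -0.02]
42 shift units [ 1.8   0.43 -2.23]
```

View pics/p3.png

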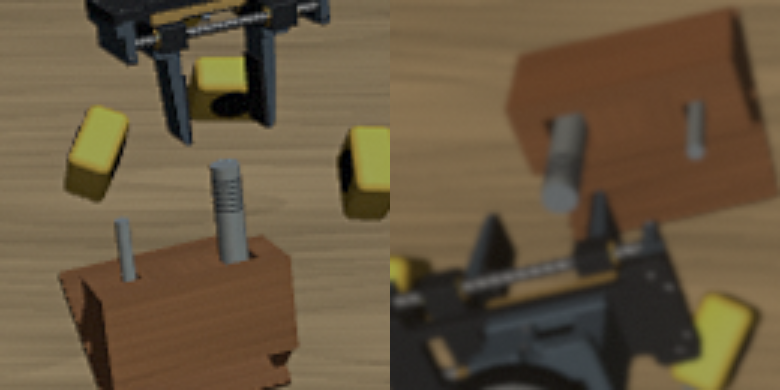

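The fingers straddle the thick punch's axis and stay clear of the thin punch in both views, so I'll advance along the axis.

>>> move_arm(
  motion=[
    [60,[0.3,0.07,-0.37],[0,0,0]],
    [60,[0.3,0.07,-0.37],[0,0,0]],
    [60,[0.3,0.07,-0.37],[0,0,0]],
    [60,[0.3,0.07,-0.37],[0,0,0]],
    [60,[0.3,0.07,-0.37],[0,0,0]],
    [60,[0.3,0.08,-0.38],[0,0,0]],
    [60,[0,0,0],[0,0,0]],
    [60,[0,0,0],[0,0,0]],
    [60,[0,0,0],[0,0,0]],
  ],
  grip_force=35,
)

```text
time_s: 17.58
ee_pos: [509.4, 317.6, 124.7]
ee_rot: [-179.9, 40.0, -166.4]
force: [0.0, -0.3, -0.1]
gripper_width: 60.2
gripper_force: 0.0
```

>>> move_arm(
  motion=[
    [45,[0,0,0],[0,0,0]],
    [38,[0,0,0],[0,0,0]],
    [32,[0,0,0],[0,0,0]],
    [28,[0,0,0],[0,0,0]],
    [15,[0,0,0],[0,0,0]],
    [15,[0,0,0],[0,0,0]],
    [15,[0,0,0],[0,0,0]],
    [15,[0,0,0],[0,0,0]],
    [15,[0,0,0],[0,0,0]],
  ],
)

```text
time_s: 18.33
ee_pos: [509.4, 317.6, 123.8]
ee_rot: [-179.9, 39.9, -166.4]
force: [-1.0, -1.4, 2.0]
gripper_width: 23.8
gripper_force: 35.0
```

```bash
python3 g.py; python3 -c "
from workcell import *
s=state();print(s['force'],s['torque'],s['gripper_width'],s['gripper_force'])"
```

```text
18.3333 [ 40.07  14.49 124.71 -77.01  17.13   7.33] [509.36 317.59 123.78] [-179.95   39.94 -166.41]
turn units [ 0.01 -0.01 -0.01]
-30 shift units [-1.8  -0.44  2.19]
42 shift units [-0.   -0.01 -0.02]
[-0.9874196  -1.36676647  2.00267829] [-0.08407681  0.24505814 -0.05590163] 23.7763663948075 34.99994695186615
```

>>> move_arm(
  motion=[
    [15,[-0.15,-0.036,0.184],[0,0,0]],
    [15,[-0.3,-0.072,0.368],[0,0,0]],
    [15,[-0.3,-0.072,0.368],[0,0,0]],
    [15,[-0.3,-0.072,0.368],[0,0,0]],
    [15,[-0.3,-0.072,0.368],[0,0,0]],
    [15,[-0.3,-0.072,0.368],[0,0,0]],
    [15,[-0.3,-0.072,0.368],[0,0,0]],
    [15,[-0.3,-0.072,0.368],[0,0,0]],
    [15,[-0.3,-0.072,0.368],[0,0,0]],
    [15,[-0.3,-0.072,0.368],[0,0,0]],
    [15,[-0.15,-0.036,0.184],[0,0,0]],
    [15,[0,0,0],[0,0,0]],
    [15,[0,0,0],[0,0,0]],
    [15,[0,0,0],[0,0,0]],
    [15,[0,0,0],[0,0,0]],
  ],
)

```text
time_s: 19.58
ee_pos: [434.3, 299.3, 214.7]
ee_rot: [-179.9, 39.8, -166.4]
force: [0.1, -0.8, -5.3]
gripper_width: 23.4
gripper_force: 35.0
```

```bash
python3 g.py; python3 -c "
from workcell import *
s=state();print(s['force'],s['torque'],s['gripper_width'],s['gripper_force'])"
```

```text
19.5833 [ 45.96   0.82 124.14 -47.14  28.03 -20.47] [434.3  299.34 214.67] [-179.89   39.84 -166.39]
turn units [ 0.03 -0.03 -0.01]
-30 shift units [ 1.2   0.29 -1.45]
42 shift units [ 3.    0.72 -3.65]
[ 0.08585151 -0.83258388 -5.32234883] [-0.07724291  0.98634542  0.06174415] 23.41930549216641 34.998507499694824
```

The punch is out, and the wrist force shows about 5 N of weight. Next I'll lift it, turn it upright and carry it over the die.

>>> move_arm(
  motion=[
    [15,[0,0,0.4],[-0.12,0.49,0]],
    [15,[0,0,0.4],[-0.23,0.96,0]],
    [15,[0,0,0.4],[-0.23,0.96,0]],
    [15,[0,0,0.4],[-0.23,0.96,0]],
    [15,[0,0,0.4],[-0.23,0.96,0]],
    [15,[0,0,0.3],[-0.23,0.96,0]],
    [15,[0,0,0.3],[-0.23,0.96,0]],
    [15,[0,0,0.2],[-0.23,0.96,0]],
    [15,[0,0,0.2],[-0.23,0.96,0]],
    [15,[0,0,0.1],[-0.23,0.96,0]],
    [15,[0,0,0],[-0.13,0.54,0]],
    [15,[0,0,0],[0,0,0]],
    [15,[0,0,0],[0,0,0]],
    [15,[0,0,0],[0,0,0]],
  ],
)

```text
time_s: 20.75
ee_pos: [434.4, 299.1, 292.0]
ee_rot: [-179.9, 0.4, -166.5]
force: [-0.4, 0.1, -5.8]
gripper_width: 23.6
gripper_force: 35.0
```

>>> move_arm(
  motion=[
    [15,[0.07,-0.4,0],[0,0,0]],
    [15,[0.13,-0.73,0],[0,0,0]],
    [15,[0.13,-0.73,0],[0,0,0]],
    [15,[0.13,-0.73,0],[0,0,0]],
    [15,[0.13,-0.73,0],[0,0,0]],
    [15,[0.13,-0.73,0],[0,0,0]],
    [15,[0.13,-0.73,0],[0,0,0]],
    [15,[0.13,-0.73,0],[0,0,0]],
    [15,[0.13,-0.73,0],[0,0,0]],
    [15,[0.13,-0.73,0],[0,0,0]],
    [15,[0.13,-0.73,0],[0,0,0]],
    [15,[0.13,-0.73,0],[0,0,0]],
    [15,[0.13,-0.73,0],[0,0,0]],
    [15,[0.13,-0.73,0],[0,0,0]],
    [15,[0.13,-0.73,0],[0,0,0]],
    [15,[0.13,-0.73,0],[0,0,0]],
    [15,[0.13,-0.73,0],[0,0,0]],
    [15,[0.13,-0.73,0],[0,0,0]],
    [15,[0.13,-0.73,0],[0,0,0]],
    [15,[0.13,-0.73,0],[0,0,0]],
  ],
)

```text
time_s: 22.42
ee_pos: [497.1, -58.7, 293.0]
ee_rot: [-179.9, 0.4, -166.4]
force: [0.9, 0.5, -4.4]
gripper_width: 23.5
gripper_force: 35.0
```

```bash
python3 -c "
from workcell import *
s=state();print(s['time_s'],s['qpos'],s['ee_pos'],s['ee_rot'],s['force'],s['torque'],s['gripper_width'],s['gripper_force'])"
```

```text
22.4167 [-8.09228825e+00  8.88421126e+00  9.09939170e+01  6.26906143e-02
  7.96919920e+01 -1.11666735e+02] [497.0966223  -58.69842999 292.98347466] [-179.8986838     0.42230461 -166.43616588] [ 0.8745425   0.52747417 -4.39204533] [ 0.10714568 -0.08989702 -0.01428046] 23.453331749146013 34.9992835521698
```

>>> move_arm(
  motion=[
    [15,[0.05,0.03,-0.2],[0,0,0]],
    [15,[0,0,-0.5],[0,0,0]],
    [15,[0,0,-0.6],[0,0,0]],
    [15,[0,0,-0.6],[0,0,0]],
    [15,[0,0,-0.6],[0,0,0]],
    [15,[0,0,-0.5],[0,0,0]],
    [15,[0,0,-0.4],[0,0,0]],
    [15,[0,0,-0.2],[0,0,0]],
    [15,[0,0,-0.1],[0,0,0]],
    [15,[0,0,0],[0,0,0]],
    [15,[0,0,0],[0,0,0]],
    [15,[0,0,0],[0,0,0]],
    [15,[0,0,0],[0,0,0]],
    [15,[0,0,0],[0,0,0]],
    [15,[0,0,0],[0,0,0]],
  ],
)

```text
time_s: 23.67
ee_pos: [499.4, -56.6, 200.4]
ee_rot: [-180.0, 0.4, -166.4]
force: [0.0, -0.1, -4.1]
gripper_width: 23.5
gripper_force: 35.0
```

Run:
```python
from h import *
np.set_printoptions(precision=2,suppress=True)
s=state(); S=grab_frame("scene"); T=grab_frame("top"); cv2.imwrite("pics/f_raw.png",S); cv2.imwrite("pics/ft_raw.png",T)
P=s["ee_pos"]; print(s["time_s"],P,s["ee_rot"],s["force"],np.abs(s["qvel"]).max())
B=cv2.resize(S[170:290,200:350],None,fx=5,fy=5,interpolation=cv2.INTER_CUBIC)
a=np.radians(np.arange(0,360,15)); c=lambda x,y,z,r:np.c_[x+r*np.cos(a),y+r*np.sin(a),np.full(a.size,z)]
for pts,col in((c(499,-57.5,36,25),(0,255,0)),(np.array([P-[0,0,k] for k in range(0,97,12)]),(0,0,255)),(np.array([P-[0,sgn*12,k] for k in range(0,97,12) for sgn in(-1,1)]),(255,255,0)),(c(*P[:2],P[2]-96,12),(0,0,255)),(P-[0,0,108],(255,0,255))):
    for p in proj("scene",pts): cv2.circle(B,tuple(int(v) for v in (p-[200,170]+.5)*5),2,col,-1)
cv2.imwrite("pics/f.png",B)
```

```text
23.6667 [499.44 -56.61 200.42] [-179.96    0.42 -166.45] [ 0.05 -0.15 -4.14] 0.18699110103204405
```

View pics/f.png

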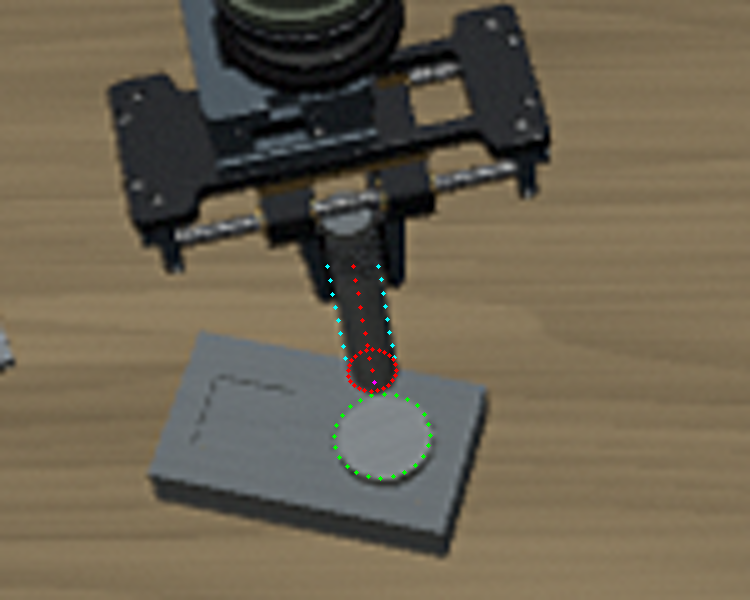

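The final view shows the upright punch matching the predicted outline, with its nose ring centred at crop (373,370), about 55 mm above the blank. The blank at crop (383,437) matches the seated ring. I'll hand it in now.

```bash
python3 -c "
from workcell import *
print(job_done())"
```

```text
the job is handed in; nothing more can be done
None
```

The round blank is seated in the round cavity and released. The thick punch is held upright, nose down, about 55 mm above it by my estimate. I handed the job in at about 24 s; no verdict came back.

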